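Sweep the loose jar lids into the bamboo pen

ROBOT

A 6-joint arm with a two-finger parallel gripper is mounted at the origin on the work surface. World frame = base frame: x ahead of the robot, y to its left, z up, the work surface at z = 0. Lengths are in m, angles in degrees, forces in N, time in s.
With the tool pointing down it reaches from about 0.425 to 0.95 m from the base axis. Payload 3.5 kg.
Tool frame: the origin (TCP) lies midway between the tips of the shut fingers; the grasp point (between the pads) lies 19 mm behind it; z points along the fingers, y is the direction in which the jaws open and shut (so a half turn about z gives the same grasp; the last joint's range is limited). The gripper opens to 85 mm and grips with 20 to 120 N. Pads are 22 mm wide; open, the fingers measure 114 mm over their backs; the gripper's body (76 mm by 85 mm) begins 54 mm behind the grasp point. The pads swing forward as they close: fully open they stand 13 mm farther back than shut.
Start: joints at [-78.381, 16.404, 90.338, -0, 73.258, -8.594], TCP at [0.233, -0.633, 0.231] pointing down, gripper open.
Joint ranges: [-158.93, 158.93], [-51.34, 127.21], [12.03, 142.37], [-87.48, 267.48], [13.55, 161.25], [-162.69, 162.69]. Speed limits (degrees/s): [159.86, 159.86, 180, 180, 180, 180].

INTERFACE

Orientations are given as a 3x3 rotation matrix whose columns are the frame's x, y, z axes.
In Python, from station import manip gives the robot as it stands. The module is installed in compiled form; this text tells all that it offers.
- The arm moves only by the shell command python3 -m creep 'ROWS' [FORCE]. ROWS is JSON, a list of rows, each a list of 7 numbers: the turn, a rotation vector about the tool's x, y, z in rad, then the shift along the tool's x, y, z in cm, then the closure, from -1 (fully open) to 1 (shut), so that 0 is half open. A call has 1 to 20 rows; each row is the pose to reach, as a shift and turn from the pose measured when the call began, along the tool's axes at that moment; what a row does not reach only later rows make up. A row lasts 1/12 s, in which the tool goes at most 41.7 mm and 7.16 degrees, less where a joint would pass 70% of its speed; a pose out of reach is approached as far as the arm can. A call with a gripper value outside its range is refused whole. The fingers move at their own pace and stop on an object; FORCE is the grip in N (left out, the last holds). Time passes only in rows, so rows that repeat a pose let the fingers close. It gives the time, the measured TCP pose, the force and the opening at its end, in the units of the state.
- manip.get_state(): the state, without advancing time (a new reading comes with each control period).
- manip.grab_frame(name): name is "scene" or "top" or "wrist"; returns a dict with "color" (480x640x3 uint8, red, green, blue), "mtx" (3x3 intrinsics, pixels), "origin" and "rotation" of the camera in the world. Camera axes: x right, y down, z forward; pixel columns grow to the right and rows downward; lengths in m; the calibration is good to about 2 mm. A picture is of the moment at which its call begins. There is no depth.
- manip.sign_off(): hands the job in, once; it reports no verdict.
The state is a dict: "time_s": time; "joint_positions": joint angles; "joint_velocities": joint speeds; "joint_torque": joint torques, N m; "position": TCP position; "ee_rot": TCP orientation; "wrist_force": force on the tool from outside, world axes, zero at the start; "ft_torque": the same for the moment, N m; "width": opening from 0.0 (shut) to 1.0 (fully open).
Only numpy, scipy, OpenCV 4.12 (cv2) and the standard library are available. Lean on these libraries where they do the work, as an engineer would, in place of code of your own. Each camera call takes 0.05 s, during which the arm holds its last target.

TASK

Tidy the pantry shelf: with the fingertips, gently sweep the three loose steel jar lids across the shelf top, in through the open side of the three-sided bamboo pen, until each lid lies flat and wholly inside it. Only push the lids, never grip or lift them, and leave everything else standing where it is.

Things in the scene. Friction and masses are not known exactly. Their poses are not given: they have to be found in the camera images.
- lid_large: loose round steel jar lid lying flat on the shelf top, a disc 58 mm in diameter and 15 mm tall, 35 g or so; it slides when pushed on its rim. Origin at the centre of its underside, z up
- lid_medium: loose round steel jar lid lying flat on the shelf top, a disc 52 mm in diameter and 15 mm tall, 28 g or so; it slides when pushed on its rim. Origin at the centre of its underside, z up
- lid_small: loose round steel jar lid lying flat on the shelf top, a disc 46 mm in diameter and 15 mm tall, 22 g or so; it slides when pushed on its rim. Origin at the centre of its underside, z up
- pen: fixed bamboo pen: three upright walls, 40 mm tall, 12 mm thick, one long side open, no floor, no step. Origin on the shelf top, centre of the inside; x points from mouth to back wall, y along it, z up. Inside 130 mm deep (mouth, at the side walls' ends: x = -65 mm; back wall x = +65) and 300 mm wide (side walls y = -150, +150). Mouth looks to the robot's right (world -y), turned up to 15 degrees
- napkin_ring: bystander: dark wooden napkin ring standing on its flat end like a short tube, 48 mm outside diameter, 28 mm tall; origin at the centre of its underside
- salt_pot: bystander: squat white salt pot with a wooden lid, 52 mm diameter, 53 mm tall; origin at the centre of its underside
- spice_jar: bystander: small closed spice jar with a black cap, 44 mm diameter, 55 mm tall; origin at the centre of its underside
- mug: bystander: white mug, 80 mm diameter, 90 mm tall, with a handle; origin at the centre of its underside
- food_can: bystander: food can, 74 mm diameter, 110 mm tall; origin at the centre of its underside

How it is judged (in metres and radians):
At the end, for the whole second after the job is handed in: each of the three lids lies flat on the shelf top (underside below 6 mm, tilt under 0.12 rad), at rest, between the pen's walls and wholly behind its mouth (3 mm may still stick out); every bystander stands within 15 mm of its start, upright to 0.2 rad (x of lid_large in the frame of pen between -0.039 and 0.065 m and y of lid_large in the frame of pen between -0.15 and 0.15 m and height (world z) of each of lid_large, lid_medium, lid_small below 0.006 m and angle between each of lid_large, lid_medium, lid_small's own z axis and vertical below 0.12 rad and linear speed of each of lid_large, lid_medium, lid_small below 0.02 m/s and x of lid_medium in the frame of pen between -0.042 and 0.065 m and y of lid_medium in the frame of pen between -0.15 and 0.15 m and x of lid_small in the frame of pen between -0.045 and 0.065 m and y of lid_small in the frame of pen between -0.15 and 0.15 m and distance of each of napkin_ring, salt_pot, spice_jar, mug, food_can from where it was at the start of the episode below 0.015 m and angle between each of napkin_ring, salt_pot, spice_jar, mug, food_can's own z axis and vertical below 0.2 rad); the robot touches nothing.
It fails at once if a lid is lifted or carried (its underside rises more than 10 mm) or flipped up (height (world z) of any of lid_large, lid_medium, lid_small above 0.01 m or angle between any of lid_large, lid_medium, lid_small's own z axis and vertical above 0.5 rad).
It fails at once if a lid is gripped or pushed hard: more than 18 N between the fingers and a lid (contact force between the fingers and lid_large above 18 N or contact force between the fingers and lid_medium above 18 N or contact force between the fingers and lid_small above 18 N).
It fails at once if a bystander is shifted more than 15 mm or tipped more than 0.2 rad (distance of any of napkin_ring, salt_pot, spice_jar, mug, food_can from where it was at the start of the episode above 0.015 m or angle between any of napkin_ring, salt_pot, spice_jar, mug, food_can's own z axis and vertical above 0.2 rad).
It also fails if it takes over 72 s, if anything falls off the work surface, if the arm or the gripper's body presses on something with over 40 N, if the wrist force passes 120 N, or if a joint passes its speed limit or range.

## Working session

There is one attempt and no reset: what is moved stays moved. The work goes in short steps, Python scripts to look and compute and a shell command to move; the robot and the scene stay as the last step left them, time stands still between calls to the robot, and variables do not carry over. Pictures are saved under pics/ and viewed, and the job is handed in when it is done.

```bash
mkdir -p pics
python3 - <<'E'
from station import manip
import cv2
s=manip.get_state(); print(s)
for n in ("top","scene"):
    f=manip.grab_frame(n); cv2.imwrite(f"pics/{n}0.png",f["color"][:,:,::-1]); print(n,f["mtx"],f["origin"],f["rotation"])
E
```

```text
{'time_s': 0.0, 'joint_positions': array([-7.83797855e+01,  1.64547414e+01,  9.04225076e+01,  9.38066154e-04,
        7.32594433e+01, -8.59464621e+00]), 'joint_velocities': array([-0.05596153,  0.07399082, -0.05611983, -0.024693  ,  0.09707986,
        0.0574427 ]), 'joint_torque': array([-6.63810006e-04, -4.05984843e+01, -2.92623818e+01, -1.84460177e-04,
        5.74355290e-03, -8.65553282e-07]), 'position': array([ 0.23313486, -0.6327597 ,  0.22993489]), 'ee_rot': array([[ 9.38405154e-01,  3.45536612e-01, -4.65184802e-04],
       [ 3.45536725e-01, -9.38402311e-01,  2.33998975e-03],
       [ 3.72021635e-04, -2.35659687e-03, -9.99997154e-01]]), 'wrist_force': array([0.03362444, 0.97388458, 0.37975126]), 'ft_torque': array([0.01682465, 0.03503357, 0.02273733]), 'width': 1.002573002003897}
top [[590.40413843   0.         326.15958723]
 [  0.         590.40413843 233.83460038]
 [  0.           0.           1.        ]] [ 0.47443925 -0.08719928  1.12630481] [[-0.02185182 -0.99217258  0.12294743]
 [-0.99975214  0.02220992  0.00154274]
 [-0.00426131 -0.12288324 -0.99241199]]
scene [[534.01267067   0.         318.95468547]
 [  0.         534.01267067 242.00694274]
 [  0.           0.           1.        ]] [ 0.9264463  -0.60446949  0.87299598] [[ 0.83941615  0.43987314 -0.3192055 ]
 [ 0.54348108 -0.68258516  0.48857529]
 [-0.00297379 -0.58360013 -0.81203574]]
```

View pics/top0.png

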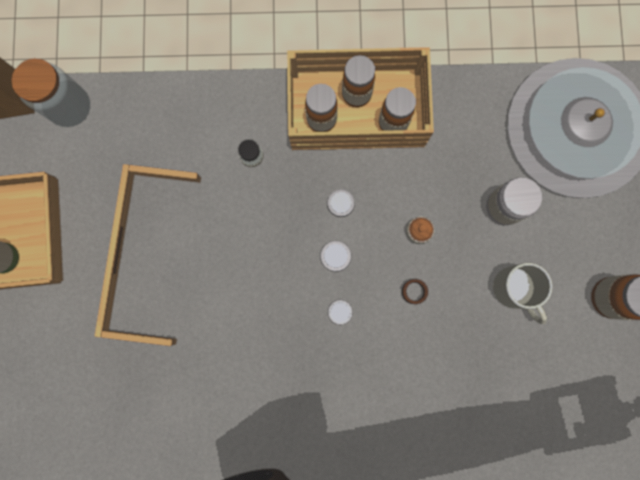

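View pics/scene0.png

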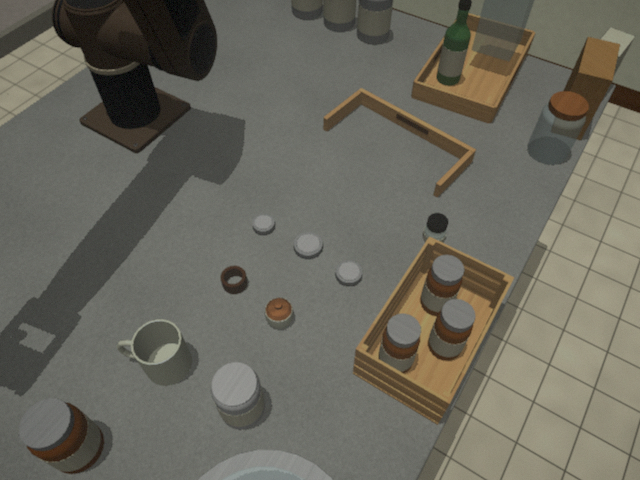

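The top view shows the pen at left with its mouth facing right. The three lids are near (341,203), (336,256) and (340,312), and the salt pot (420,230) and napkin ring (415,291) stand just behind them. The spice jar is at (250,152), near the path of the far lid. I'll enlarge this for accurate pixel readings.

```bash
cat > h.py <<'E'
import numpy as np, cv2
from station import manip
def ray(f,u,v,z):
    K=f["mtx"];d=np.array(f["rotation"])@np.linalg.inv(K)@np.array([u,v,1.0]);o=np.array(f["origin"])
    return o+d*(z-o[2])/d[2]
def proj(f,p):
    c=np.array(f["rotation"]).T@(np.array(p)-np.array(f["origin"]));q=f["mtx"]@c;return q[:2]/q[2]
E
python3 - <<'E'
from h import *
im=cv2.imread("pics/top0.png")
c=im[180:330,300:450]; cv2.imwrite("pics/c1.png",cv2.resize(c,None,fx=4,fy=4,interpolation=cv2.INTER_CUBIC))
c=im[130:360,80:280]; cv2.imwrite("pics/c2.png",cv2.resize(c,None,fx=2.6,fy=2.6,interpolation=cv2.INTER_CUBIC))
E
```

```text
(no output)
```

View pics/c1.png

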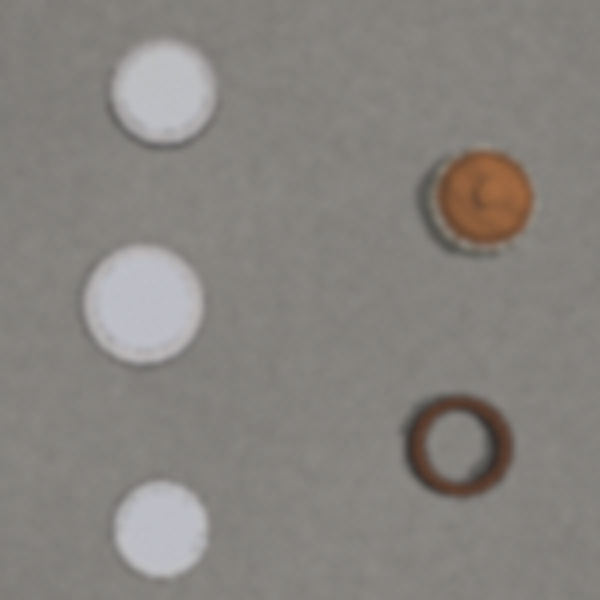

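View pics/c2.png

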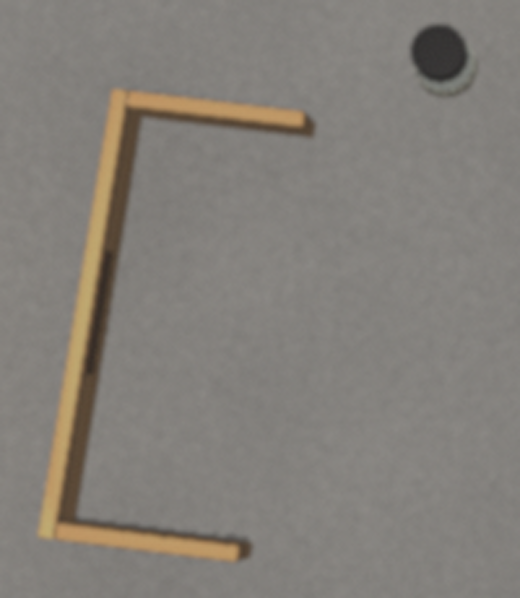

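Run:
```python
from h import *
f=manip.grab_frame("top")
A=lambda x,y,s,ox,oy:(ox+(x+.5)/s-.5,oy+(y+.5)/s-.5)
for n,x,y,z in [("large",144,304,.015),("medium",164,92,.015),("small",161,529,.015),("salt",486,198,.05),("ring",460,445,.028)]:
    print(n,ray(f,*A(x,y,4,300,180),z).round(4))
for n,x,w in [("L",144,(85,203)),("M",0,(111,217)),("S",0,(114,209))]:
    print(n,(w[1]-w[0])/4/590.4*1.11)
P={}
for n,x,y in [("oc_far",112,90),("ic_far",127,105),("o_mouth_far",304,112),("i_mouth_far",304,127),("ic_near",57,523),("oc_near",40,537),("i_mouth_near",240,543),("o_mouth_near",238,561)]:
    P[n]=ray(f,*A(x,y,2.6,80,130),.04); print(n,P[n].round(4))
print("jar",ray(f,*A(440,53,2.6,80,130),.055))
print("near-far inner",np.linalg.norm(P["ic_far"]-P["ic_near"]),np.linalg.norm(P["i_mouth_far"]-P["i_mouth_near"]))
bx=P["oc_far"]-P["oc_near"];print(np.degrees(np.arctan2(bx[1],bx[0])),np.linalg.norm(bx))
for a,b in [("i_mouth_far","ic_far"),("i_mouth_near","ic_near")]:
    d=P[b]-P[a];print(np.degrees(np.arctan2(d[1],d[0])),np.linalg.norm(d))
print(sum(P[k] for k in("ic_far","ic_near","i_mouth_far","i_mouth_near"))/4)
s=manip.grab_frame("scene")
for n,x,y in [("large",309,244),("med",349,272),("small",263,223)]: print(n,ray(s,x,y,.013).round(4))
for n,px in [("mug",(529,287,.09)),("can",(522,197,.11))]: print(n,ray(f,*px).round(3))
```

```text
large [ 0.5703 -0.1024  0.015 ]
medium [ 0.6715 -0.1144  0.015 ]
small [ 0.4648 -0.1079  0.015 ]
salt [ 0.6126 -0.2602  0.05  ]
ring [ 0.5005 -0.2469  0.028 ]
L 0.05546239837398374
M 0.04982215447154472
S 0.044651930894308946
oc_far [0.7496 0.2948 0.04  ]
ic_far [0.7382 0.2837 0.04  ]
o_mouth_far [0.7301 0.1554 0.04  ]
i_mouth_far [0.7191 0.1554 0.04  ]
ic_near [0.4403 0.3269 0.04  ]
oc_near [0.4309 0.3386 0.04  ]
i_mouth_near [0.4237 0.1986 0.04  ]
o_mouth_near [0.4114 0.1999 0.04  ]
jar [0.767503   0.05482376 0.055     ]
near-far inner 0.30103775988954573 0.29847688738998757
-7.833664948444154 0.3216876891196292
81.50457680508036 0.12970860638109338
82.63792649099442 0.12941661249405065
[0.58032156 0.24113722 0.04      ]
large [ 0.5745 -0.1018  0.013 ]
med [ 0.6748 -0.1151  0.013 ]
small [ 0.4667 -0.1087  0.013 ]
mug [ 0.501 -0.438  0.09 ]
can [ 0.657 -0.429  0.11 ]
```

Sizes agree with the given ones: lids measure about 56, 50 and 45 mm against 58, 52 and 46, pen width 0.300 m and depth 0.130 m. The pen centre is about (0.580, 0.241), turned about 8°.

Plan: set the jaws about 30 mm apart across the sweep direction so the two fingertips cradle each lid's rim. First I move high to a point behind lid_large.

```bash
python3 -m creep '[[0,0,-0.04,1.6,-1.1,0,0.3],[0,0,-0.12,4.8,-3.2,0,0.3],[0,0,-0.2,8,-5.4,0,0.3],[0,0,-0.28,11,-7.4,0,0.3],[0,0,-0.36,14,-9.4,0,0.3],[0,0,-0.44,17,-11.4,0,0.3],[0,0,-0.52,20,-13.4,0,0.3],[0,0,-0.6,23.5,-15.8,0,0.3],[0,0,-0.68,27,-18.1,0,0.3],[0,0,-0.76,30.5,-20.5,1,0.3],[0,0,-0.84,34,-22.8,2,0.3],[0,0,-0.92,37,-24.8,4,0.3],[0,0,-1,40,-26.8,6,0.3],[0,0,-1.08,43,-28.9,8,0.3],[0,0,-1.15,46,-30.9,9,0.3],[0,0,-1.19,47.5,-31.9,10,0.3],[0,0,-1.19,47.7,-32,10,0.3],[0,0,-1.19,47.7,-32,10,0.3]]' 20
python3 - <<'E'
from h import *
for n in ("top","wrist"):
    f=manip.grab_frame(n); cv2.imwrite(f"pics/{n}1.png",f["color"][:,:,::-1])
s=manip.get_state(); R=s["ee_rot"]; print(s["position"],R.round(3),np.degrees(np.arctan2(R[1,0],R[0,0])),s["joint_positions"],s["wrist_force"])
E
```

```text
time_s: 1.7
position: [0.5701, -0.1666, 0.1301]
ee_rot: [[0.026, 1.0, -0.002], [1.0, -0.026, 0.002], [0.002, -0.002, -1.0]]
wrist_force: [0.2, -0.4, 0.4]
width: 0.345
[ 0.57018088 -0.16866149  0.13166571] [[ 0.029  1.     0.   ]
 [ 1.    -0.029  0.001]
 [ 0.001  0.    -1.   ]] 88.33682602850187 [-2.62652230e+01  1.21607430e+01  1.06469037e+02  4.51271297e-02
  6.13708147e+01 -2.46236664e+01] [ 0.30393875 -0.17204904  0.95159375]
```

View pics/wrist1.png

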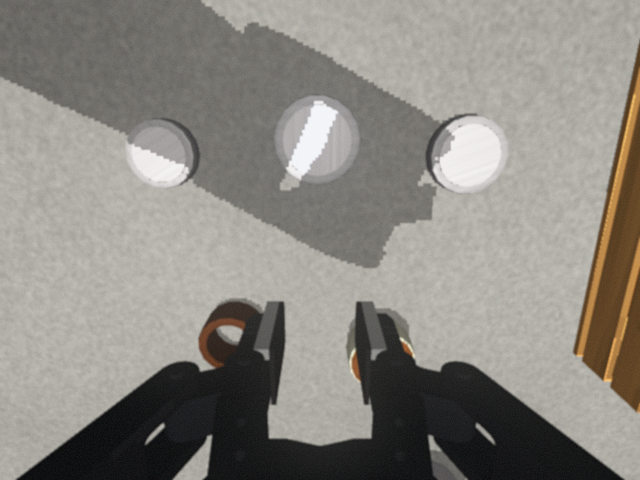

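View pics/top1.png

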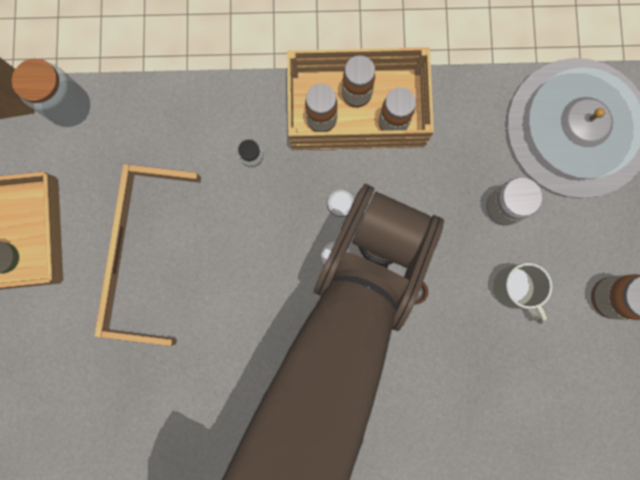

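The wrist view shows lid_large at (317,138), centred ahead of the finger gap (fingertips at x≈278 and 365). The others sit clear to either side at (162,152) and (467,152). Next I descend.

```bash
python3 -m creep '[[0,0,0,0,0,2,0.3],[0,0,0,0,0,4.5,0.3],[0,0,0,0,0,7,0.3],[0,0,0,0,0,9.2,0.3],[0,0,0,0,0,10.8,0.3],[0,0,0,0,0,11.8,0.3],[0,0,0,0,0,12.3,0.3],[0,0,0,0,0,12.6,0.3],[0,0,0,0,0,12.6,0.3],[0,0,0,0,0,12.6,0.3]]'
python3 - <<'E'
from h import *
f=manip.grab_frame("wrist"); cv2.imwrite("pics/w2.png",f["color"][:,:,::-1])
s=manip.get_state();print(s["position"],s["wrist_force"])
E
```

```text
time_s: 2.63
position: [0.571, -0.1693, 0.0069]
ee_rot: [[0.029, 1.0, 0.002], [1.0, -0.029, -0.0], [-0.0, 0.002, -1.0]]
wrist_force: [0.7, -0.4, -0.2]
width: 0.352
[ 0.57112407 -0.16918186  0.00703463] [-0.39335047 -0.79106509  0.72684042]
```

View pics/w2.png

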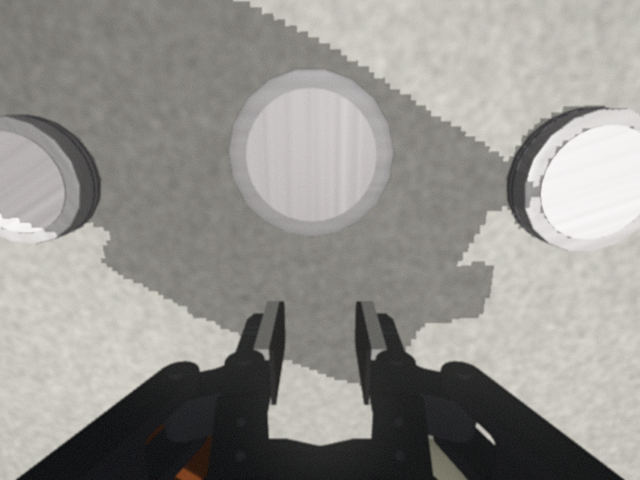

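The lid sits about 3 mm to the left (smaller x) at (311,152). I go 4 mm lower and shift 3 mm over, then approach, make contact gently and speed up.

```bash
python3 -m creep '[[0,0,0,0,-0.2,0.3,0.3],[0,0,0,0.5,-0.3,0.4,0.3],[0,0,0,1.2,-0.3,0.4,0.3],[0,0,0,1.7,-0.3,0.4,0.3],[0,0,0,2,-0.3,0.4,0.3],[0,0,0,2.3,-0.3,0.4,0.3],[0,0,0,2.6,-0.3,0.4,0.3],[0,0,0,2.9,-0.3,0.4,0.3],[0,0,0,3.2,-0.3,0.4,0.3],[0,0,0,3.5,-0.3,0.4,0.3],[0,0,0,3.8,-0.3,0.4,0.3],[0,0,0,4.1,-0.3,0.4,0.3],[0,0,0,4.5,-0.3,0.4,0.3],[0,0,0,5,-0.3,0.4,0.3],[0,0,0,5.6,-0.3,0.4,0.3],[0,0,0,6.2,-0.3,0.4,0.3],[0,0,0,6.8,-0.3,0.4,0.3],[0,0,0,7.3,-0.3,0.4,0.3],[0,0,0,7.6,-0.3,0.4,0.3],[0,0,0,7.7,-0.3,0.4,0.3]]'
python3 - <<'E'
from h import *
f=manip.grab_frame("wrist"); cv2.imwrite("pics/w3.png",f["color"][:,:,::-1])
s=manip.get_state();print(s["position"],s["wrist_force"])
E
```

```text
time_s: 4.35
position: [0.5704, -0.0914, 0.003]
ee_rot: [[0.028, 1.0, 0.002], [1.0, -0.028, -0.0], [-0.0, 0.002, -1.0]]
wrist_force: [0.1, -0.6, -0.2]
width: 0.351
[ 0.57040633 -0.09158215  0.00302787] [0.18169265 0.19835769 1.25607649]
```

View pics/w3.png

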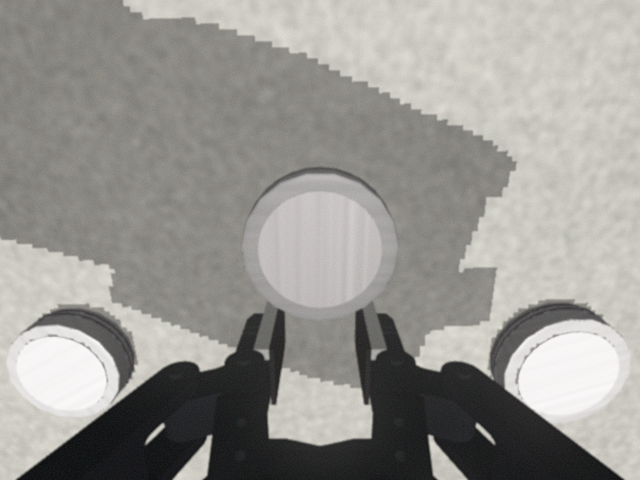

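The lid rests squarely against both fingertips (lid centre at (320,248)), so I continue the sweep.

```bash
python3 -m creep '[[0,0,0,0.3,0,0,0.3],[0,0,0,0.8,0,0,0.3],[0,0,0,1.5,0,0,0.3],[0,0,0,2.4,0,0,0.3],[0,0,0,3.4,0,0,0.3],[0,0,0,4.4,0,0,0.3],[0,0,0,5.4,0,0,0.3],[0,0,0,6.4,0,0,0.3],[0,0,0,7.4,0,0,0.3],[0,0,0,8.4,0,0,0.3],[0,0,0,9.4,0,0,0.3],[0,0,0,10.4,0,0,0.3],[0,0,0,11.4,0,0,0.3],[0,0,0,12.4,0,0,0.3],[0,0,0,13.3,0,0,0.3],[0,0,0,14,0,0,0.3],[0,0,0,14.5,0,0,0.3],[0,0,0,14.8,0,0,0.3],[0,0,0,15,0,0,0.3],[0,0,0,15,0,0,0.3]]'
python3 - <<'E'
from h import *
f=manip.grab_frame("wrist"); cv2.imwrite("pics/w4.png",f["color"][:,:,::-1])
s=manip.get_state();print(s["position"],s["wrist_force"], f["origin"]-s["position"])
f=manip.grab_frame("top"); cv2.imwrite("pics/t4.png",f["color"][:,:,::-1])
E
```

```text
time_s: 6.07
position: [0.5747, 0.0586, 0.0029]
ee_rot: [[0.029, 1.0, 0.002], [1.0, -0.029, -0.0], [-0.0, 0.002, -1.0]]
wrist_force: [-0.1, 0.4, -0.5]
width: 0.35
[0.57463732 0.05837235 0.00287622] [ 0.03043562 -0.08308651 -0.07581222] [0.00192386 0.08199381 0.14413751]
```

View pics/w4.png

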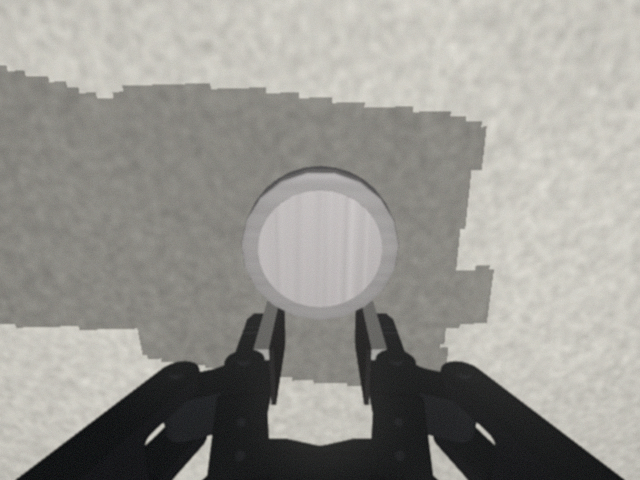

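View pics/t4.png

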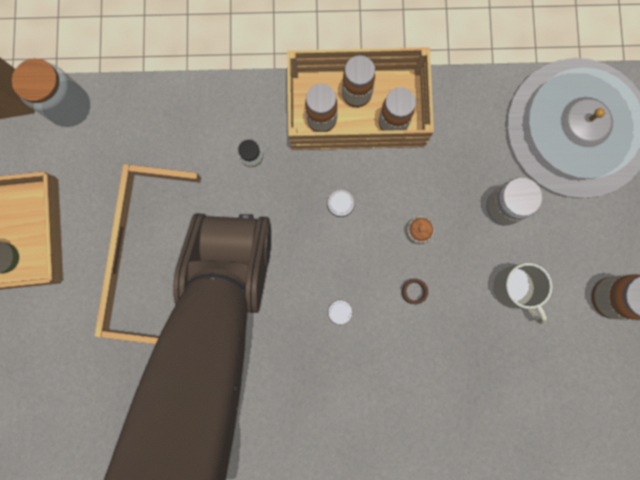

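The lid is still cradled at (320,247) and the bystanders haven't moved. On to the pen.

```bash
python3 -m creep '[[0,0,0,0.3,0,0,0.3],[0,0,0,0.8,0,0,0.3],[0,0,0,1.5,0,0,0.3],[0,0,0,2.4,0,0,0.3],[0,0,0,3.4,0,0,0.3],[0,0,0,4.4,0,0,0.3],[0,0,0,5.4,0,0,0.3],[0,0,0,6.4,0,0,0.3],[0,0,0,7.4,0,0,0.3],[0,0,0,8.4,0,0,0.3],[0,0,0,9.4,0,0,0.3],[0,0,0,10.4,0,0,0.3],[0,0,0,11.4,0,0,0.3],[0,0,0,12.4,0,0,0.3],[0,0,0,13.3,0,0,0.3],[0,0,0,14,0,0,0.3],[0,0,0,14.5,0,0,0.3],[0,0,0,14.8,0,0,0.3],[0,0,0,15,0,0,0.3],[0,0,0,15,0,0,0.3]]'
python3 - <<'E'
from h import *
f=manip.grab_frame("wrist"); cv2.imwrite("pics/w5.png",f["color"][:,:,::-1])
s=manip.get_state();print(s["position"],s["wrist_force"],ray(f,320,247,.015))
E
```

```text
time_s: 7.83
position: [0.579, 0.2084, 0.0028]
ee_rot: [[0.029, 1.0, 0.002], [1.0, -0.029, -0.0], [-0.0, 0.002, -1.0]]
wrist_force: [-0.0, 0.2, 0.9]
width: 0.352
[0.57896576 0.20812112 0.00277708] [0.61191311 0.40605014 0.55524396] [0.57997041 0.24458883 0.015     ]
```

View pics/w5.png

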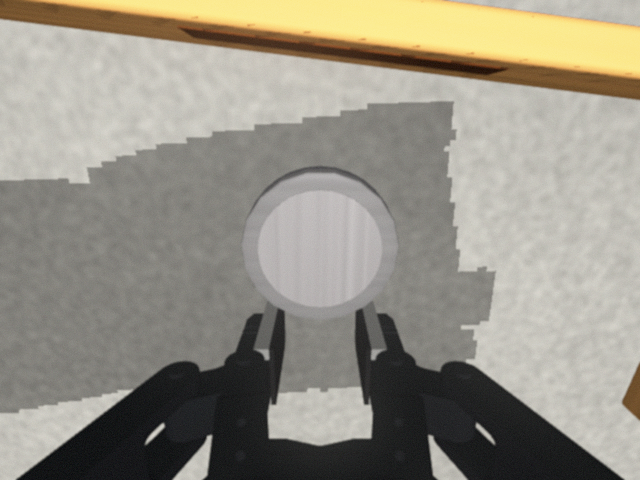

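lid_large is at about (0.580, 0.245), in the pen's middle and short of the back wall. Next I back off, rise and move to the start point behind lid_medium.

```bash
python3 -m creep '[[0,0,0,-0.5,0,0,0.3],[0,0,0,-1.5,0,0,0.3],[0,0,0,-3,0,0,0.3],[0,0,0,-4.5,0,-1,0.3],[0,0,0,-6,0,-3,0.3],[0,0,0,-7.5,0,-5.5,0.3],[0,0,0,-9,0,-8,0.3],[0,0,0,-11.5,1,-9.5,0.3],[0,0,0,-14.5,2.5,-10,0.3],[0,0,0,-17.5,4,-10,0.3],[0,0,0,-20.5,5.5,-10,0.3],[0,0,-0.02,-23.5,7,-10,0.3],[0,0,-0.04,-26.5,8.5,-10,0.3],[0,0,-0.056,-29.5,9.5,-10,0.3],[0,0,-0.056,-32.5,10.2,-10,0.3],[0,0,-0.056,-35,10.4,-10,0.3],[0,0,-0.056,-36.5,10.4,-10,0.3],[0,0,-0.056,-37,10.4,-10,0.3],[0,0,-0.056,-37,10.4,-10,0.3]]'
python3 - <<'E'
from h import *
f=manip.grab_frame("wrist"); cv2.imwrite("pics/w6.png",f["color"][:,:,::-1])
s=manip.get_state();print(s["position"],s["wrist_force"],s["ee_rot"].round(3))
E
```

```text
time_s: 9.47
position: [0.6711, -0.1663, 0.1029]
ee_rot: [[-0.024, 1.0, 0.002], [1.0, 0.024, 0.0], [0.0, 0.002, -1.0]]
wrist_force: [0.4, -0.4, -0.7]
width: 0.35
[ 0.6712432  -0.16487036  0.10284164] [ 0.86558523 -0.33700025  0.19180375] [[-0.026  1.     0.001]
 [ 1.     0.026  0.001]
 [ 0.     0.001 -1.   ]]
```

View pics/w6.png

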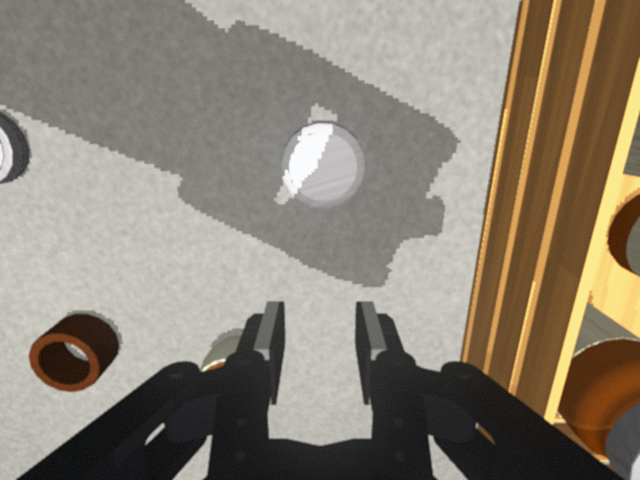

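lid_medium at (323,163) is centred ahead of the gap. The crate at right and the salt pot at lower left are clear. I descend, then make gentle contact.

```bash
python3 -m creep '[[0,0,0,0,0,2,0.3],[0,0,0,0,0,4.5,0.3],[0,0,0,0,0,6.8,0.3],[0,0,0,0,0,8.4,0.3],[0,0,0,0,0,9.4,0.3],[0,0,0,0,0,9.8,0.3],[0,0,0,0,0,10,0.3],[0,0,0,0,0,10,0.3],[0,0,0,0.4,0,10,0.3],[0,0,0,0.8,0,10,0.3],[0,0,0,1.1,0,10,0.3],[0,0,0,1.4,0,10,0.3],[0,0,0,1.7,0,10,0.3],[0,0,0,2,0,10,0.3],[0,0,0,2.3,0,10,0.3],[0,0,0,2.6,0,10,0.3],[0,0,0,2.9,0,10,0.3],[0,0,0,3.2,0,10,0.3],[0,0,0,3.4,0,10,0.3],[0,0,0,3.5,0,10,0.3]]'
python3 - <<'E'
from h import *
f=manip.grab_frame("wrist"); cv2.imwrite("pics/w7.png",f["color"][:,:,::-1])
s=manip.get_state();print(s["position"],s["wrist_force"],s["ee_rot"].round(3))
E
```

```text
time_s: 11.18
position: [0.6705, -0.1295, 0.0029]
ee_rot: [[-0.026, 1.0, 0.001], [1.0, 0.026, 0.0], [0.0, 0.001, -1.0]]
wrist_force: [0.3, -1.1, 0.4]
width: 0.347
[ 0.67048624 -0.12943094  0.00286219] [ 0.16683957 -0.17821512  0.02687421] [[-0.026  1.     0.001]
 [ 1.     0.026  0.001]
 [ 0.001  0.001 -1.   ]]
```

View pics/w7.png

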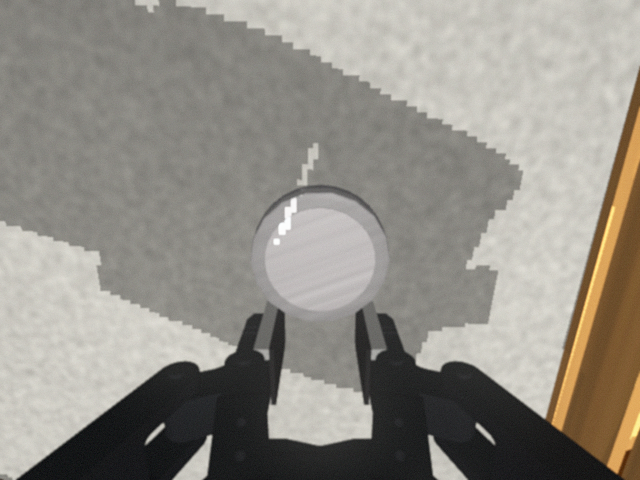

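lid_medium is cradled at (320,257). Sweeping on.

```bash
python3 -m creep '[[0,0,0,0.3,0,0,0.3],[0,0,0,0.8,0,0,0.3],[0,0,0,1.6,0,0,0.3],[0,0,0,2.6,0,0,0.3],[0,0,0,3.7,0,0,0.3],[0,0,0,4.8,0,0,0.3],[0,0,0,5.9,0,0,0.3],[0,0,0,7,0,0,0.3],[0,0,0,8.1,0,0,0.3],[0,0,0,9.2,0,0,0.3],[0,0,0,10.3,0,0,0.3],[0,0,0,11.4,0,0,0.3],[0,0,0,12.5,0,0,0.3],[0,0,0,13.6,0,0,0.3],[0,0,0,14.6,0,0,0.3],[0,0,0,15.5,0,0,0.3],[0,0,0,16.2,0,0,0.3],[0,0,0,16.7,0,0,0.3],[0,0,0,17,0,0,0.3],[0,0,0,17,0,0,0.3]]'
python3 - <<'E'
from h import *
f=manip.grab_frame("wrist"); cv2.imwrite("pics/w8.png",f["color"][:,:,::-1])
s=manip.get_state();print(s["position"],s["wrist_force"])
E
```

```text
time_s: 12.9
position: [0.666, 0.041, 0.003]
ee_rot: [[-0.027, 1.0, 0.001], [1.0, 0.027, 0.001], [0.001, 0.001, -1.0]]
wrist_force: [-0.1, 0.3, -0.3]
width: 0.346
[0.66610074 0.04060956 0.002982  ] [ 0.3805686  -0.10018262 -0.64979013]
```

View pics/w8.png

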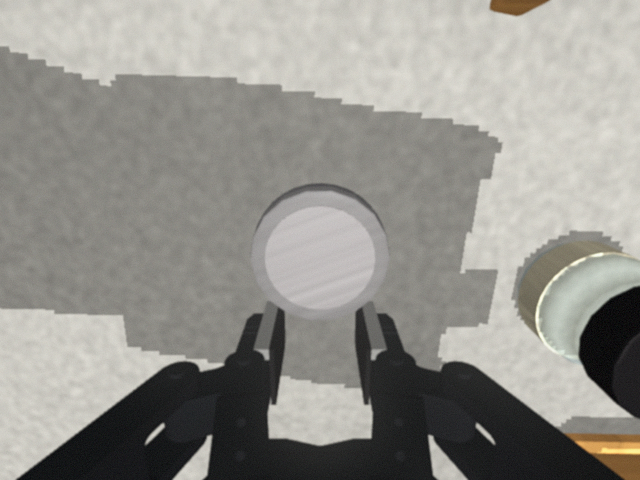

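It is still cradled, and the spice jar at right is clear. I steer slightly inward, away from the far pen wall.

```bash
python3 -m creep '[[0,0,0,0.3,0,0,0.3],[0,0,0,0.8,0,0,0.3],[0,0,0,1.6,0,0,0.3],[0,0,0,2.6,-0.1,0,0.3],[0,0,0,3.7,-0.1,0,0.3],[0,0,0,4.8,-0.2,0,0.3],[0,0,0,5.9,-0.2,0,0.3],[0,0,0,7,-0.3,0,0.3],[0,0,0,8.1,-0.3,0,0.3],[0,0,0,9.2,-0.4,0,0.3],[0,0,0,10.3,-0.4,0,0.3],[0,0,0,11.4,-0.4,0,0.3],[0,0,0,12.5,-0.4,0,0.3],[0,0,0,13.6,-0.4,0,0.3],[0,0,0,14.6,-0.4,0,0.3],[0,0,0,15.5,-0.4,0,0.3],[0,0,0,16.2,-0.4,0,0.3],[0,0,0,16.7,-0.4,0,0.3],[0,0,0,17,-0.4,0,0.3],[0,0,0,17,-0.4,0,0.3]]'
python3 - <<'E'
from h import *
f=manip.grab_frame("wrist"); cv2.imwrite("pics/w9.png",f["color"][:,:,::-1])
s=manip.get_state();print(s["position"],s["wrist_force"],ray(f,320,257,.015))
E
```

```text
time_s: 14.62
position: [0.6576, 0.211, 0.003]
ee_rot: [[-0.027, 1.0, 0.001], [1.0, 0.027, 0.001], [0.001, 0.001, -1.0]]
wrist_force: [0.8, 1.2, -0.0]
width: 0.349
[0.65762797 0.21055982 0.00301735] [-0.06473321  0.11711097  0.30704092] [0.65665608 0.243176   0.015     ]
```

View pics/w9.png

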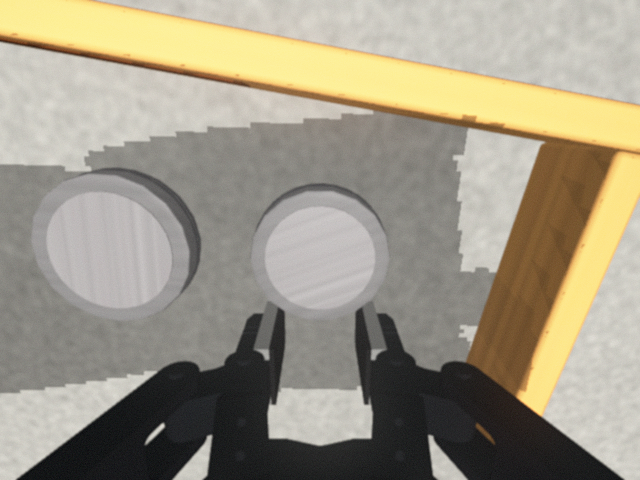

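lid_medium is in at about (0.657, 0.243), and lid_large is undisturbed at (115,245). Next I back off and go to lid_small.

```bash
python3 -m creep '[[0,0,0,-0.5,0,0,0.3],[0,0,0,-1.5,0,0,0.3],[0,0,0,-3,0,0,0.3],[0,0,0,-4.5,0,-1,0.3],[0,0,0,-6,0,-3,0.3],[0,0,0,-7.5,0,-5.5,0.3],[0,0,0,-9,-0.5,-8,0.3],[0,0,0,-11,-2,-9.5,0.3],[0,0,0.02,-13.5,-4,-10,0.3],[0,0,0.04,-16,-6,-10,0.3],[0,0,0.06,-18.5,-8,-10,0.3],[0,0,0.08,-21,-10,-10,0.3],[0,0,0.1,-23.5,-12,-10,0.3],[0,0,0.12,-26,-14,-10,0.3],[0,0,0.14,-28.5,-16,-10,0.3],[0,0,0.14,-31,-18,-10,0.3],[0,0,0.14,-33.5,-19.5,-10,0.3],[0,0,0.14,-35.5,-20.5,-10,0.3],[0,0,0.14,-36.9,-20.9,-10,0.3],[0,0,0.14,-36.9,-20.9,-10,0.3]]'
python3 - <<'E'
from h import *
f=manip.grab_frame("wrist"); cv2.imwrite("pics/w10.png",f["color"][:,:,::-1])
s=manip.get_state();print(s["position"],s["wrist_force"],s["ee_rot"].round(3))
E
```

```text
time_s: 16.33
position: [0.4571, -0.1675, 0.1036]
ee_rot: [[0.118, 0.993, 0.003], [0.993, -0.118, -0.001], [-0.001, 0.003, -1.0]]
wrist_force: [-0.3, -0.2, -0.1]
width: 0.351
[ 0.45756381 -0.16618156  0.10343575] [0.64350294 0.2786758  0.43513273] [[ 0.118  0.993  0.003]
 [ 0.993 -0.118 -0.   ]
 [-0.     0.003 -1.   ]]
```

View pics/w10.png

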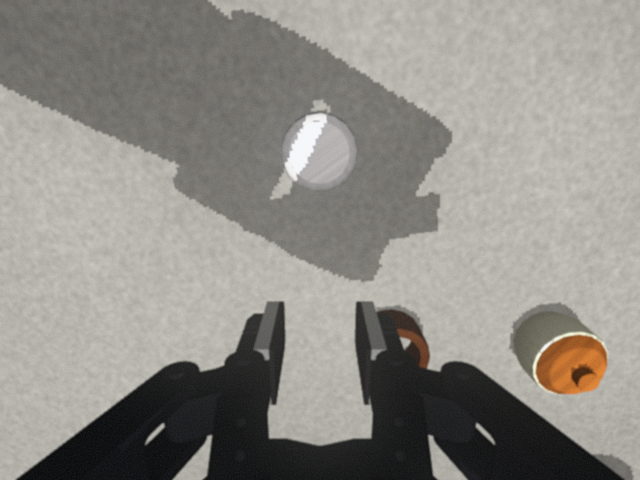

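lid_small at (319,151) is centred ahead, and the ring is clear behind. I descend and make contact.

```bash
python3 -m creep '[[0,0,0,0,0,2,0.3],[0,0,0,0,0,4.5,0.3],[0,0,0,0,0,6.8,0.3],[0,0,0,0,0,8.4,0.3],[0,0,0,0,0,9.4,0.3],[0,0,0,0,0,9.8,0.3],[0,0,0,0.2,0,10,0.3],[0,0,0,0.8,0,10,0.3],[0,0,0,1.3,0,10,0.3],[0,0,0,1.7,0,10,0.3],[0,0,0,2,0,10,0.3],[0,0,0,2.3,0,10,0.3],[0,0,0,2.6,0,10,0.3],[0,0,0,2.9,0,10,0.3],[0,0,0,3.2,0,10,0.3],[0,0,0,3.5,0,10,0.3],[0,0,0,3.8,0,10,0.3],[0,0,0,4.1,0,10,0.3],[0,0,0,4.3,0,10,0.3],[0,0,0,4.4,0,10,0.3]]'
python3 - <<'E'
from h import *
f=manip.grab_frame("wrist"); cv2.imwrite("pics/w11.png",f["color"][:,:,::-1])
s=manip.get_state();print(s["position"],s["wrist_force"],s["ee_rot"].round(3))
E
```

```text
time_s: 18.05
position: [0.463, -0.1222, 0.0034]
ee_rot: [[0.117, 0.993, 0.003], [0.993, -0.117, -0.0], [-0.0, 0.003, -1.0]]
wrist_force: [0.3, -0.3, -0.2]
width: 0.346
[ 0.46300215 -0.12223344  0.00343268] [0.51633355 1.09956274 0.44228299] [[ 0.117  0.993  0.003]
 [ 0.993 -0.117 -0.   ]
 [-0.     0.003 -1.   ]]
```

View pics/w11.png

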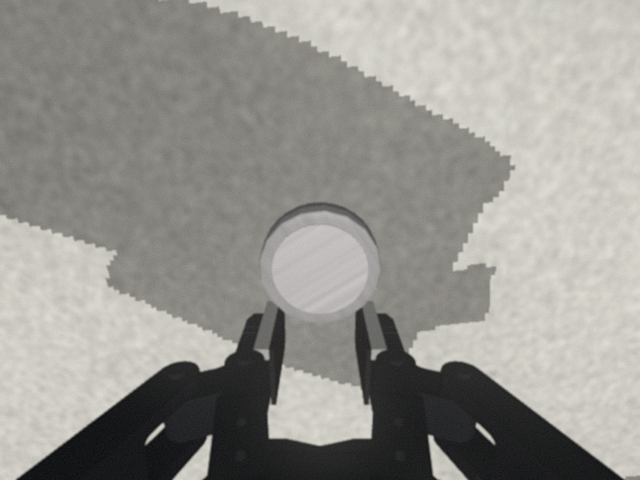

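```bash
python3 -m creep '[[0,0,0,0.3,0,0,0.3],[0,0,0,0.8,0,0,0.3],[0,0,0,1.6,0,0,0.3],[0,0,0,2.6,0,0,0.3],[0,0,0,3.7,0,0,0.3],[0,0,0,4.8,0,0,0.3],[0,0,0,5.9,0,0,0.3],[0,0,0,7,0,0,0.3],[0,0,0,8.1,0,0,0.3],[0,0,0,9.2,0,0,0.3],[0,0,0,10.3,0,0,0.3],[0,0,0,11.4,0,0,0.3],[0,0,0,12.5,0,0,0.3],[0,0,0,13.6,0,0,0.3],[0,0,0,14.6,0,0,0.3],[0,0,0,15.5,0,0,0.3],[0,0,0,16.2,0,0,0.3],[0,0,0,16.7,0,0,0.3],[0,0,0,17,0,0,0.3],[0,0,0,17,0,0,0.3]]'
python3 - <<'E'
from h import *
f=manip.grab_frame("wrist"); cv2.imwrite("pics/w12.png",f["color"][:,:,::-1])
s=manip.get_state();print(s["position"],s["wrist_force"])
E
```

```text
time_s: 19.77
position: [0.483, 0.047, 0.0034]
ee_rot: [[0.117, 0.993, 0.003], [0.993, -0.117, -0.0], [0.0, 0.003, -1.0]]
wrist_force: [0.1, 0.3, -0.1]
width: 0.348
[0.48297868 0.04673775 0.00337424] [ 0.55337416  0.2009801  -0.45926716]
```

View pics/w12.png

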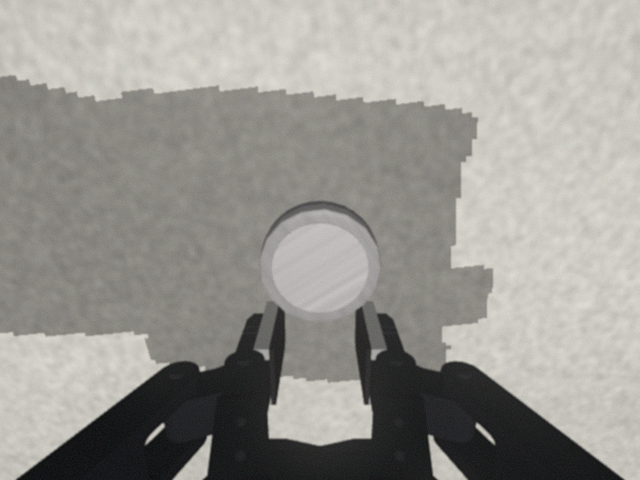

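lid_small is cradled at (320,268). This is the last leg.

```bash
python3 -m creep '[[0,0,0,0.3,0,0,0.3],[0,0,0,0.8,0,0,0.3],[0,0,0,1.6,0,0,0.3],[0,0,0,2.6,0,0,0.3],[0,0,0,3.7,0,0,0.3],[0,0,0,4.8,0,0,0.3],[0,0,0,5.9,0,0,0.3],[0,0,0,7,0,0,0.3],[0,0,0,8.1,0,0,0.3],[0,0,0,9.2,0,0,0.3],[0,0,0,10.3,0,0,0.3],[0,0,0,11.4,0,0,0.3],[0,0,0,12.5,0,0,0.3],[0,0,0,13.6,0,0,0.3],[0,0,0,14.6,0,0,0.3],[0,0,0,15.5,0,0,0.3],[0,0,0,16.2,0,0,0.3],[0,0,0,16.7,0,0,0.3],[0,0,0,17,0,0,0.3],[0,0,0,17,0,0,0.3]]'
python3 - <<'E'
from h import *
f=manip.grab_frame("wrist"); cv2.imwrite("pics/w13.png",f["color"][:,:,::-1])
s=manip.get_state();print(s["position"],s["wrist_force"],ray(f,320,268,.015))
E
```

```text
time_s: 21.48
position: [0.503, 0.216, 0.0034]
ee_rot: [[0.117, 0.993, 0.003], [0.993, -0.117, -0.0], [0.0, 0.003, -1.0]]
wrist_force: [0.0, 0.6, -0.3]
width: 0.356
[0.50288674 0.21563999 0.00332508] [ 0.24606081 -0.74730042  0.52940003] [0.50611683 0.24346872 0.015     ]
```

View pics/w13.png

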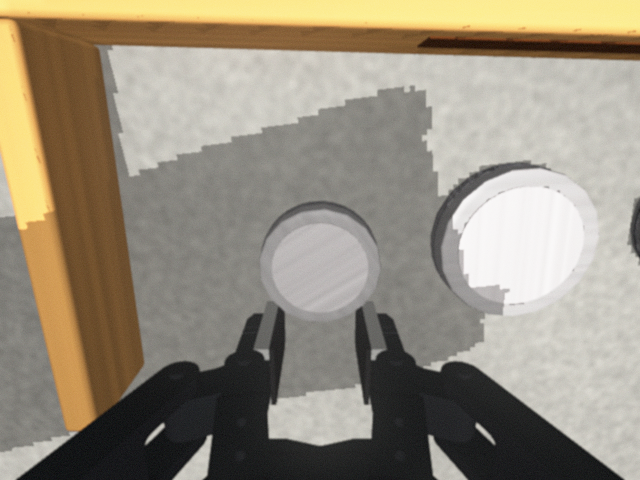

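lid_small is in at about (0.506, 0.243). I retreat and rise clear for a final check.

```bash
python3 -m creep '[[0,0,0,-0.5,0,0,0.3],[0,0,0,-1.5,0,0,0.3],[0,0,0,-3,0,0,0.3],[0,0,0,-4.5,0,-1,0.3],[0,0,0,-6,0,-3,0.3],[0,0,0,-7.5,0,-5.5,0.3],[0,0,0,-9,0,-8,0.3],[0,0,0,-11,0,-10.5,0.3],[0,0,0,-13.5,0,-13,0.3],[0,0,0,-16,0,-15,0.3],[0,0,0,-18.5,0,-17,0.3],[0,0,0,-21,0,-18.5,0.3],[0,0,0,-23.5,0,-20,0.3],[0,0,0,-26,0,-20,0.3],[0,0,0,-28,0,-20,0.3],[0,0,0,-29,0,-20,0.3],[0,0,0,-29,0,-20,0.3],[0,0,0,-29,0,-20,0.3]]'
python3 - <<'E'
from h import *
for n in ("top","scene"):
    f=manip.grab_frame(n); cv2.imwrite(f"pics/{n}9.png",f["color"][:,:,::-1])
E
```

```text
time_s: 23.03
position: [0.4679, -0.0725, 0.2029]
ee_rot: [[0.119, 0.993, 0.002], [0.993, -0.119, 0.0], [0.001, 0.002, -1.0]]
wrist_force: [-0.2, -0.4, -0.2]
width: 0.35
```

View pics/top9.png

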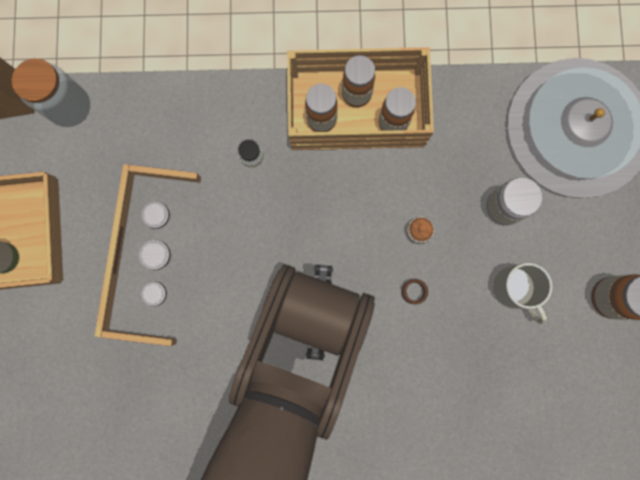

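View pics/scene9.png

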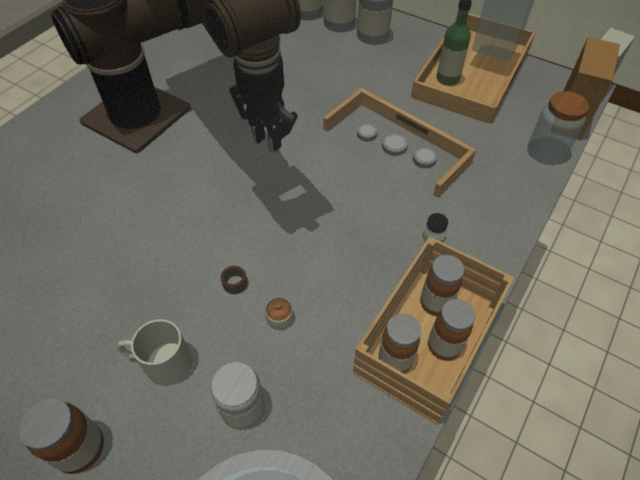

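The top view shows the lids at (155,215), (154,254) and (153,293), flat and well inside the pen. The ring (415,291), salt pot (420,230), spice jar (250,152), mug and can are at their starting pixels in both views. A quick check in the pen frame, then I hand in.

Run:
```python
from h import *
f=manip.grab_frame("top")
c=np.array([.5803,.2411]);a=np.radians(82.2);X=np.array([np.cos(a),np.sin(a)]);Y=np.array([-X[1],X[0]])
for n,u,v in [("M",155,215),("L",154,254),("S",153,293)]:
    p=ray(f,u,v,.015)[:2];print(n,p.round(3),((p-c)@X).round(3),((p-c)@Y).round(3))
a=cv2.imread("pics/top0.png").astype(int);b=cv2.imread("pics/top9.png").astype(int)
d=abs(a-b).sum(2)
for n,(x0,x1,y0,y1) in dict(ring=(398,432,275,308),salt=(402,438,212,248),jar=(234,266,136,168),mug=(500,556,258,322),can=(482,546,172,228)).items(): print(n,d[y0:y1,x0:x1].max())
print(manip.get_state()["wrist_force"]); manip.sign_off()
```

```text
M [0.656 0.24 ] 0.009 -0.075
L [0.581 0.241] -0.0 -0.001
S [0.508 0.242] -0.009 0.072
ring 32
salt 33
jar 32
mug 43
can 42
[ 0.57505945 -0.45676926  0.30740743]
the job is handed in; nothing more can be done
```

All three lids are inside the pen, and I handed the job in at about 23 s of the 72 s allowed. Each lid was swept in on its own, with its rim resting between the two part-open fingertips. None was gripped or lifted.

My last checks, all from the camera images:

| Lid | x in pen frame (m) | Lower limit for x (m) | y in pen frame (m) |
|---|---|---|---|
| lid_large | 0.000 | -0.039 | -0.001 |
| lid_medium | +0.009 | -0.042 | -0.075 |
| lid_small | -0.009 | -0.045 | +0.072 |

- **Lids:** all three are well clear of the walls and look flat in both the top and scene views.
- **Bystanders:** before-and-after top images show only noise-level differences around all five, so none has visibly moved.
- **Forces:** the wrist readings I looked at stayed within about 1.5 N. I had no direct measure of finger-to-lid force.
- **Robot:** the arm stands clear of everything, with its fingertips about 20 cm above the shelf.

No check failed or disagreed. The scene-camera positions of the lids differed from the top-camera ones by up to 4 mm, which did not matter for the sweeps.

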